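# Gauge the tap-stand bushings and set their slides

### The job

Check the bushing of every tap stand on the counter, one stand after another from the robot's left to its right: push the plug gauge's long thin go end in until its flange is home against the block, draw it out, then press its short fat no-go end lightly and squarely against the mouth of the same bushing, from whichever side suits, holding it there a moment to see that it is refused. Leave a stand's slide alone until its bushing has been checked; in the end every slide must stand at the white line across its track, and the gauge must lie flat on the round wooden tray again. Do not disturb the tumblers and the jar.

Things in the scene. Friction and masses are not known exactly. Their poses are not given: they have to be found in the camera images.
- gauge_center (a point): Double-ended metal plug gauge, 131 mm long, 0.35 kg, lying level on the tray, its axis 17 mm above what it lies on. This point is the centre of its handle, on the axis; x runs along the gauge towards the go end. Plain square handle 22 x 22 mm from -35 to +35 mm, then a square flange 34 x 34 mm from +35 to +40. Its roll does not matter.
- go_mid (a point): The go end is the long thin cylinder, 26 mm diameter, from the flange at +40 mm to +76 mm from the handle centre, its last 6 mm tapered to 18 mm. This is the point on the axis, in the go end, 15 mm beyond the flange (55 mm from the handle centre): with the flange home against a block this point is in the middle of the bore. x axis as the gauge's.
- nogo_face (a point): The no-go end is the short fat cylinder, 34 mm diameter, from -35 to -55 mm from the handle centre. This point is the centre of its flat end face (55 mm from the handle centre, opposite the go end). x axis as the gauge's.
- gauge: The same gauge as a body; origin at the centre of its handle.
- tray_top (a point): Centre of the top of a fixed round wooden tray, 210 mm diameter, 14 mm thick, lying on the counter to the robot's left.
- left_stand: The left tap stand (left is +y), loose but heavy, 4 kg; None if absent: two or three are there. Origin on the counter under the bore's middle; x roughly away from the robot, z up. White upright block 30 mm thick (x), 64 wide (y), top 90 mm above the counter, on a steel foot 116 x 146 mm, 12 thick (y -104 to +42), a level bushing through the block and a slide on the foot on its right (-y).
- left_bore (a point): Middle of the left stand's bushing: a straight through hole, 30 mm diameter, 30 mm long, axis level along this point's x, 65 mm above the counter, open at both faces (x = -15 and +15 mm). The go end enters, the no-go end does not.
- left_grip (a point): Where to grip the left stand's slide: an upright grey tab 18 mm (x) by 14 mm (y), top 69 mm above the counter, running in a low black track 34 mm wide, track top 24 mm above the counter. This point is the middle of the tab, 52 mm above the counter, 75 mm to the right (-y) of the bore axis.
- left_slide (a joint): Position of the left slide in its track in m: 0 at the end nearest the robot (it starts within 0.012 of that), growing along the stand's x away from the robot to 0.060; 0.040 is with the tab's white centre line at the white line across the track. It stays where it is left; 1.5 N friction.
- left_line (a point): The white line across the left stand's track, at the height of the grip point: the tab belongs here.
- middle_stand: The middle tap stand (left is +y), loose but heavy, 4 kg; None if absent: two or three are there. Origin on the counter under the bore's middle; x roughly away from the robot, z up. White upright block 30 mm thick (x), 64 wide (y), top 90 mm above the counter, on a steel foot 116 x 146 mm, 12 thick (y -104 to +42), a level bushing through the block and a slide on the foot on its right (-y).
- middle_bore (a point): Middle of the middle stand's bushing: a straight through hole, 30 mm diameter, 30 mm long, axis level along this point's x, 65 mm above the counter, open at both faces (x = -15 and +15 mm). The go end enters, the no-go end does not.
- middle_grip (a point): Where to grip the middle stand's slide: an upright grey tab 18 mm (x) by 14 mm (y), top 69 mm above the counter, running in a low black track 34 mm wide, track top 24 mm above the counter. This point is the middle of the tab, 52 mm above the counter, 75 mm to the right (-y) of the bore axis.
- middle_slide (a joint): Position of the middle slide in its track in m: 0 at the end nearest the robot (it starts within 0.012 of that), growing along the stand's x away from the robot to 0.060; 0.040 is with the tab's white centre line at the white line across the track. It stays where it is left; 1.5 N friction.
- middle_line (a point): The white line across the middle stand's track, at the height of the grip point: the tab belongs here.
- right_stand: The right tap stand (left is +y), loose but heavy, 4 kg; None if absent: two or three are there. Origin on the counter under the bore's middle; x roughly away from the robot, z up. White upright block 30 mm thick (x), 64 wide (y), top 90 mm above the counter, on a steel foot 116 x 146 mm, 12 thick (y -104 to +42), a level bushing through the block and a slide on the foot on its right (-y).
- right_bore (a point): Middle of the right stand's bushing: a straight through hole, 30 mm diameter, 30 mm long, axis level along this point's x, 65 mm above the counter, open at both faces (x = -15 and +15 mm). The go end enters, the no-go end does not.
- right_grip (a point): Where to grip the right stand's slide: an upright grey tab 18 mm (x) by 14 mm (y), top 69 mm above the counter, running in a low black track 34 mm wide, track top 24 mm above the counter. This point is the middle of the tab, 52 mm above the counter, 75 mm to the right (-y) of the bore axis.
- right_slide (a joint): Position of the right slide in its track in m: 0 at the end nearest the robot (it starts within 0.012 of that), growing along the stand's x away from the robot to 0.060; 0.040 is with the tab's white centre line at the white line across the track. It stays where it is left; 1.5 N friction.
- right_line (a point): The white line across the right stand's track, at the height of the grip point: the tab belongs here.
- tumbler1: Glass tumbler 72 mm wide, 85 mm tall, standing beyond the tray; bystander. Origin at the centre of its underside.
- tumbler2: A second, equal glass tumbler; bystander. Origin at the centre of its underside.
- jar: Jar with black lid, 72 mm wide, 75 mm tall, to the right of the stands; bystander. Origin at the centre of its underside.

How it is judged (in metres and radians):
On the way, in this order (a step that is already met when the one before it is completed fails the run):
1. the go end is fully home in the bushing of the left stand (flange within 5 mm of the block), that stand's slide not yet moved (distance between go_mid and left_bore below 0.006 m and angle between the x axis of gauge_center and the x axis of left_bore, either way round below 0.15 rad and value of joint left_slide below 0.02 m), for 0.2 s.
2. the no-go end is pressed (over 1.5 N) squarely against the mouth of the left stand's bushing, from either side, within 7 mm of its centre, and stays out; that stand's slide not yet moved ((x of nogo_face in the frame of left_bore between 0.011 and 0.02 m or x of nogo_face in the frame of left_bore between -0.02 and -0.011 m) and y of nogo_face in the frame of left_bore between -0.007 and 0.007 m and z of nogo_face in the frame of left_bore between -0.007 and 0.007 m and angle between the x axis of gauge_center and the x axis of left_bore, either way round below 0.15 rad and contact force between gauge and left_stand above 1.5 N and value of joint left_slide below 0.02 m), for 0.2 s.
3. the go end is fully home in the bushing of the middle stand (flange within 5 mm of the block), that stand's slide not yet moved (distance between go_mid and middle_bore below 0.006 m and angle between the x axis of gauge_center and the x axis of middle_bore, either way round below 0.15 rad and value of joint middle_slide below 0.02 m), for 0.2 s.
4. the no-go end is pressed (over 1.5 N) squarely against the mouth of the middle stand's bushing, from either side, within 7 mm of its centre, and stays out; that stand's slide not yet moved ((x of nogo_face in the frame of middle_bore between 0.011 and 0.02 m or x of nogo_face in the frame of middle_bore between -0.02 and -0.011 m) and y of nogo_face in the frame of middle_bore between -0.007 and 0.007 m and z of nogo_face in the frame of middle_bore between -0.007 and 0.007 m and angle between the x axis of gauge_center and the x axis of middle_bore, either way round below 0.15 rad and contact force between gauge and middle_stand above 1.5 N and value of joint middle_slide below 0.02 m), for 0.2 s.
5. the go end is fully home in the bushing of the right stand (flange within 5 mm of the block), that stand's slide not yet moved (distance between go_mid and right_bore below 0.006 m and angle between the x axis of gauge_center and the x axis of right_bore, either way round below 0.15 rad and value of joint right_slide below 0.02 m), for 0.2 s.
6. the no-go end is pressed (over 1.5 N) squarely against the mouth of the right stand's bushing, from either side, within 7 mm of its centre, and stays out; that stand's slide not yet moved ((x of nogo_face in the frame of right_bore between 0.011 and 0.02 m or x of nogo_face in the frame of right_bore between -0.02 and -0.011 m) and y of nogo_face in the frame of right_bore between -0.007 and 0.007 m and z of nogo_face in the frame of right_bore between -0.007 and 0.007 m and angle between the x axis of gauge_center and the x axis of right_bore, either way round below 0.15 rad and contact force between gauge and right_stand above 1.5 N and value of joint right_slide below 0.02 m), for 0.2 s.
At the end, for the whole second after the job is handed in: Every slide present stands within 6 mm of its white line (joint 0.034 to 0.046), and the gauge lies flat and at rest on the wooden tray, its handle centre within 75 mm of the tray's centre (value of joint left_slide between 0.034 and 0.046 m and value of joint middle_slide between 0.034 and 0.046 m and value of joint right_slide between 0.034 and 0.046 m and horizontal distance between gauge_center and tray_top below 0.075 m and z of gauge_center in the frame of tray_top between 0.008 and 0.026 m and linear speed of gauge below 0.02 m/s); the robot touches nothing.
It fails at once if the tumbler1 is shoved more than 40 mm or knocked over (distance of tumbler1 from where it was at the start of the episode above 0.04 m or angle between tumbler1's own z axis and vertical above 0.5 rad).
It fails at once if the tumbler2 is shoved more than 40 mm or knocked over (distance of tumbler2 from where it was at the start of the episode above 0.04 m or angle between tumbler2's own z axis and vertical above 0.5 rad).
It fails at once if the jar is shoved more than 40 mm or knocked over (distance of jar from where it was at the start of the episode above 0.04 m or angle between jar's own z axis and vertical above 0.5 rad).
Of left_stand, middle_stand, right_stand only 2 to 3 are there at a start; the rules pass over those that are not, and their reading is None.
At some moment in a run one of gauge may be knocked a few centimetres aside while the robot is not near it.
Once in a run the grip may slacken for a moment while it holds something.
It also fails if it takes over 210 s, if anything falls off the work surface, if the arm or the gripper's body presses on something with over 40 N, if the wrist force passes 120 N, or if a joint passes its speed limit or range.

### The arm

A 6-joint arm with a two-finger parallel gripper is mounted at the origin on the work surface. World frame = base frame: x ahead of the robot, y to its left, z up, the work surface at z = 0. Lengths are in m, angles in degrees, forces in N, time in s.
With the tool pointing down it reaches from about 0.35 to 0.875 m from the base axis. Payload 4.2 kg.
Tool frame: the origin (TCP) lies midway between the tips of the shut fingers; the grasp point (between the pads) lies 19 mm behind it; z points along the fingers, y is the line along which they close (so a half turn about z gives the same grasp; the last joint's range is limited). The gripper opens to 87 mm and grips with 3 to 60 N. Pads are 19 mm wide; open, the fingers measure 117 mm over their backs; the gripper's body (75 mm by 190 mm) begins 51 mm behind the grasp point.
Start: joints at [14.817, 22.042, 0.453, 0, -68.411, -14.817], TCP at [0.625, 0, 0.223] pointing down, gripper open.
Joint ranges: [-179.83, 179.83], [-69.29, 118.12], [-61.27, 80.66], [-181.25, 117.63], [-171.15, -9.14], [-177.46, 177.46]. Speed limits (degrees/s): [159.86, 159.86, 180, 180, 180, 180].

### API

Orientations are given as [roll, pitch, yaw] about the fixed x, y, z axes, in that order (R = Rz(yaw) Ry(pitch) Rx(roll)).
In Python, from workcell import env gives the robot as it stands. The module is installed in compiled form; this text tells all that it offers. Calls block until the motion is done:
- env.goto(position, orientation): joint-space move of the TCP to a pose.
- env.move_straight(position, rotation=None, rate=0.15, force_limit=None): straight line of the TCP; rotation=None keeps the orientation; rate is the mean speed in m/s. With force_limit (N) it stops when the force on the tool has changed by that much, and returns True; else False.
- env.set_joints(angles): joint-space move.
- env.gripper_to(opening, grasp_force=None): opening from 0.0 (shut) to 1.0 (fully open); grasp_force is the grip in N (None keeps the last); returns when the fingers have stopped.
- env.dwell(seconds).
- env.inverse_kinematics(position, orientation): joint angles nearest the present ones, or None.
- env.read_state(): the state.
- env.grab_frame(name): name is "scene" or "side" or "wrist"; returns a dict with "image" (420x560x3 uint8, blue, green, red), "fx", "fy", "cx", "cy" (pixels), "position" and "orientation" of the camera in the world. Camera axes: x right, y up, looking along -z (the intrinsics and any distortion apply to the point x, -y, -z); pixel columns grow to the right and rows downward; lengths in m; the calibration is good to about 2 mm. A picture is of the moment at which its call begins. There is no depth.
A pose or a line that the arm cannot do raises env.Unreachable and nothing moves.
- env.close_job(): hands the job in; it is judged then, once.
Trained networks look in a picture, given as the dict that the camera call returned (one of the last four; its "shot" number tells which), for a name from the list of things; names that differ only in an ending like _2 or _b are one class to them, and where a whole thing is asked for, a point or a joint stands for the part that bears it (a point fixed in the world has none). Each returns a list of dicts, best first, with "score" (0 to 1); they miss things now and then, are a little off and sometimes report something else, mostly with a low value. They report only what shows in the picture. A call takes as long as a camera call.
- env.search_frame(picture, thing): "xyz" ([x, y, z] in m, in world coordinates, good to about 4 mm: the middle of the surface that is visible of it).
- env.trace(picture, thing): "mask" (420x560 bool, what is visible of it).
The state is a dict: "clock": time; "joint_positions": joint angles; "qvel": joint speeds; "joint_torque": joint torques, N m; "position": TCP position; "tool_rot": TCP orientation; "force": force on the tool from outside, world axes, zero at the start; "wrist_torque": the same for the moment, N m; "opening": opening from 0.0 (shut) to 1.0 (fully open); "finger_force": force on a finger pad.
Only numpy, scipy, OpenCV 4.12 (cv2) and the standard library are available. Lean on these libraries where they do the work, as an engineer would, in place of code of your own. Each camera call takes 0.05 s, during which the arm holds its last target. There are 200 camera calls.

## Working session

There is one attempt and no reset: what is moved stays moved. The work goes in short steps, each a Python script; the robot and the scene stay as the last script left them, time stands still between calls to the robot, and variables do not carry over. Pictures are saved under pics/ and viewed, at most 14 in all, crops included, and the job is handed in when it is done.

```bash
mkdir -p pics; ls; python3 - <<'E'
from workcell import env
import cv2
s=env.read_state(); print(s)
for n in ("scene","side"):
    p=env.grab_frame(n); cv2.imwrite(f"pics/{n}0.png",p["image"])
    print(n,p["fx"],p["fy"],p["cx"],p["cy"],p["position"],p["orientation"],[k for k in p])
    for t in ["gauge","gauge_center","go_mid","nogo_face","left_stand","left_bore","left_grip","left_line","tray_top","tumbler1","jar"]:
        print(t,[(round(d["score"],2),[round(float(v),4) for v in d["xyz"]]) for d in env.search_frame(p,t)][:5])
E
```

```text
pics
{'clock': 0.0, 'joint_positions': array([ 1.48170907e+01,  2.20897026e+01,  3.79930316e-01, -2.90787136e-02,
       -6.84100623e+01, -1.48183898e+01]), 'qvel': array([ 0.01136431, -0.05153092, -0.08273182,  0.05050028,  0.0770358 ,
       -0.05880097]), 'joint_torque': array([ 5.69075401e-04, -3.90661991e+01,  1.87403029e+01,  4.22001421e+00,
        1.09914420e-02, -1.81494070e-04]), 'position': array([6.24401964e-01, 2.64206821e-05, 2.21471544e-01]), 'tool_rot': array([ 1.79877239e+02, -4.53143120e-03, -9.00120224e+01]), 'force': array([-0.29019678,  0.38905336,  0.29221168]), 'wrist_torque': array([ 0.01066862, -0.02079299, -0.04053542]), 'finger_force': 0.0, 'opening': 0.9987803626847822}
scene 410.4536888200308 410.4536888200308 285.56271275162726 216.45911735176017 [ 1.59659336 -0.10607283  0.823497  ] [52.42428695 -0.40079733 85.88222672] ['image', 'fx', 'fy', 'cx', 'cy', 'position', 'orientation', 'shot']
gauge [(0.68, [0.4852, 0.3641, 0.0416])]
gauge_center [(0.7, [0.486, 0.3645, 0.0432])]
go_mid [(0.51, [0.4906, 0.3624, 0.0424])]
nogo_face [(0.55, [0.4838, 0.3637, 0.04
[... 365 characters left out ...]
505117912 533.8272505117912 287.0638809152708 213.94587831248253 [0.55095246 0.90369162 0.92979939] [  48.54717438    0.86400615 -176.66181702] ['image', 'fx', 'fy', 'cx', 'cy', 'position', 'orientation', 'shot']
gauge [(0.93, [0.4759, 0.3748, 0.0421]), (0.31, [0.5307, -0.2282, 0.0136])]
gauge_center [(0.76, [0.4746, 0.3727, 0.0425])]
go_mid [(0.8, [0.4774, 0.3719, 0.0429])]
nogo_face [(0.97, [0.474, 0.3729, 0.0417])]
left_stand [(0.36, [0.492, -0.4329, 0.0539])]
left_bore []
left_grip []
left_line []
tray_top [(0.57, [0.4569, 0.3326, 0.0148])]
tumbler1 [(0.93, [0.7611, 0.2412, 0.0553]), (0.8, [0.7205, 0.3514, 0.0557]), (0.36, [0.525, -0.0558, 0.0158])]
jar [(0.94, [0.492, -0.4298, 0.0575])]
```

View pics/scene0.png

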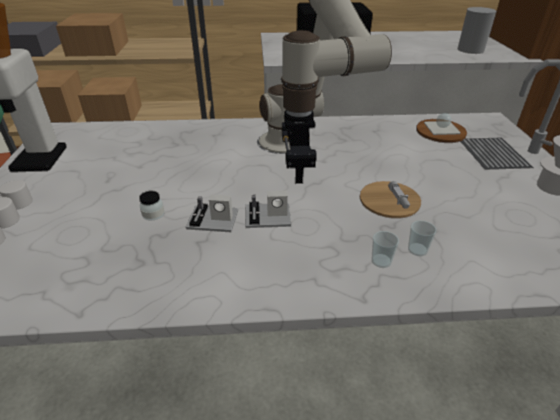

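View pics/side0.png

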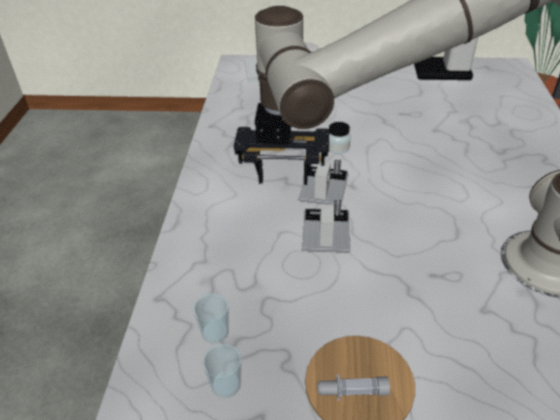

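Two stands are present: scene pixels (268,212) and (213,216). The gauge is on the tray with its flange and go end away from the robot (+x), at side pixel (330,386). The tumblers are at (384,250) and (421,238), and the jar at (151,205). Next I'll take closer wrist views.

```bash
cat > h.py <<'E'
from workcell import env
import numpy as np, cv2
from scipy.spatial.transform import Rotation as R
def ray(p,uv):
    d=np.array([(uv[0]-p["cx"])/p["fx"],-(uv[1]-p["cy"])/p["fy"],-1.0])
    return np.array(p["position"]),R.from_euler("xyz",p["orientation"],degrees=True).as_matrix()@d
def at_z(p,uv,z):
    o,d=ray(p,uv); return o+d*(z-o[2])/d[2]
def proj(p,X):
    c=R.from_euler("xyz",p["orientation"],degrees=True).as_matrix().T@(np.array(X)-p["position"])
    return np.array([p["cx"]+p["fx"]*c[0]/-c[2],p["cy"]-p["fy"]*c[1]/-c[2]])
def find(p,t,n=4): return [(round(d["score"],2),[round(float(v),4) for v in d["xyz"]]) for d in env.search_frame(p,t)][:n]
E
python3 - <<'E'
from h import *
import pickle
for n,pos in (("st",[0.45,-0.13,0.36]),("ga",[0.40,0.35,0.30])):
    env.goto(pos,[180,0,0]); print(env.read_state()["joint_positions"].round(1))
    p=env.grab_frame("wrist"); cv2.imwrite(f"pics/w_{n}.png",p["image"]); pickle.dump(p,open(n+".pkl","wb"))
    print(p["position"],p["orientation"],p["fx"])
    for t in (["left_stand","left_bore","left_grip","left_line"] if n=="st" else ["gauge","gauge_center","go_mid","nogo_face","tray_top"]):
        print(t,find(p,t))
        m=env.trace(p,t)
        for k,d in enumerate(m[:3]):
            np.save(f"m_{n}_{t}_{k}.npy",d["mask"]); v,u=np.nonzero(d["mask"]); print("  mask",round(d["score"],2),len(u),u.mean().round(1),v.mean().round(1))
E
```

```text
[  3.8   2.3  -5.7  -0.  -82.   86.1]
[ 0.52782299 -0.12951054  0.52166069] [-1.65840655e+01  5.66561933e-02 -9.00458286e+01] 335.4301392598457
left_stand [(0.21, [0.5345, -0.253, 0.0099])]
  mask 0.55 277 396.2 135.0
left_bore [(0.22, [0.5013, -0.1248, 0.0679])]
left_grip [(0.41, [0.5312, -0.0799, 0.0088])]
left_line []
  mask 0.29 3571 507.1 138.9
[ 58.6  10.1  -5.    0.  -74.9  31.3]
[0.47802658 0.34962236 0.46231287] [-1.65373772e+01  6.14467651e-02 -9.00909651e+01] 335.4301392598457
gauge [(0.69, [0.4743, 0.3704, 0.0405])]
  mask 0.65 2465 257.9 113.3
gauge_center [(0.79, [0.4794, 0.3683, 0.043])]
  mask 0.69 2353 257.8 114.2
go_mid [(0.57, [0.4768, 0.3684, 0.0406])]
  mask 0.74 2330 257.8 113.0
nogo_face [(0.81, [0.4774, 0.3704, 0.0447])]
  mask 0.97 2466 257.9 114.3
tray_top [(0.82, [0.4666, 0.3388, 0.0131]), (0.51, [0.4766, 0.3721, 0.041])]
  mask 0.61 18759 280.0 121.9
  mask 0.25 527 554.5 95.6
```

View pics/w_st.png

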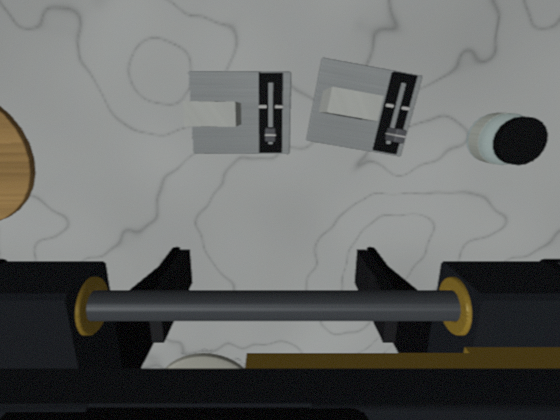

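View pics/w_ga.png

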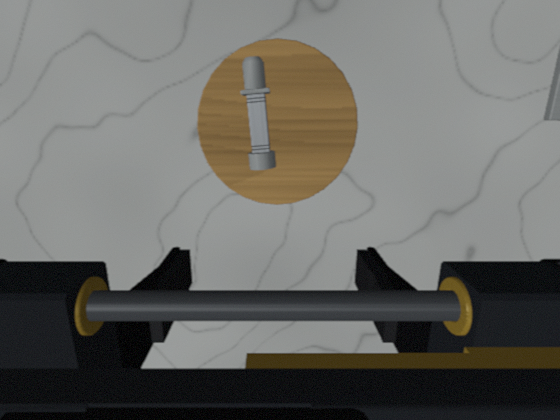

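Left foot corners are at about (190,71), (292,71), (291,153) and (194,154). The right stand is turned about 12°. In the gauge view the flange is at (256,91), the go tip at (253,57) and the no-go end at (262,169). I'll compute the gauge pose, then take closer shots of the stands.

```bash
python3 - <<'E'
from h import *
import pickle
p=pickle.load(open("ga.pkl","rb"))
fl=at_z(p,(256,91.5),0.048); ju=at_z(p,(261.5,151.5),0.048)
print("flange top",fl,"nogo junction",ju)
m=np.load("m_ga_nogo_face_0.npy"); v,u=np.nonzero(m); print(u.min(),u.max(),v.min(),v.max())
P=np.array([at_z(p,(a,b),0.036) for a,b in zip(u,v)])[:,:2]; c=P.mean(0); w,V=np.linalg.eigh(np.cov((P-c).T)); print("centroid",c,"axis",np.degrees(np.arctan2(*(V[:,1]*np.sign(V[0,1]))[::-1])), np.ptp((P-c)@V,axis=0))
s=pickle.load(open("st.pkl","rb"))
for C in ([(190,71),(292,71),(291,153),(194,154)],[(323,57),(421,76),(402,156),(307,141)]):
    Q=np.array([at_z(s,q,0.012)[:2] for q in C]); print(Q.round(4).tolist(), "centre",Q.mean(0), np.linalg.norm(Q-np.roll(Q,-1,0),axis=1))
# near views
for n,y in (("L",-0.06),("R",-0.215)):
    env.goto([0.44,y,0.16],[180,0,0]); env.dwell(0.3)
    q=env.grab_frame("wrist"); cv2.imwrite(f"pics/w_{n}.png",q["image"][0:260]); pickle.dump(q,open(n+".pkl","wb"))
a=cv2.imread("pics/w_L.png");b=cv2.imread("pics/w_R.png")
cv2.imwrite("pics/near.png",np.vstack([a[:,130:430],b[:,130:430]]) if 0 else cv2.resize(np.hstack([a[:,120:440],b[:,120:440]]),(800,325)))
E
```

```text
flange top [0.50079951 0.36983863 0.048     ] nogo junction [0.43155973 0.36421763 0.048     ]
242 276 56 170
centroid [0.47410817 0.36842591] axis 4.6351021445041445 [0.03469099 0.13439873]
[[0.5827, -0.012], [0.5826, -0.1558], [0.468, -0.1561], [0.4666, -0.0098]] centre [ 0.52496433 -0.08342029] [0.143803   0.11464636 0.14632764 0.11619497]
[[0.6007, -0.1988], [0.5759, -0.3384], [0.4633, -0.3238], [0.4857, -0.1797]] centre [ 0.53139878 -0.26015867] [0.14182497 0.11347258 0.14582266 0.11654091]
```

View pics/near.png

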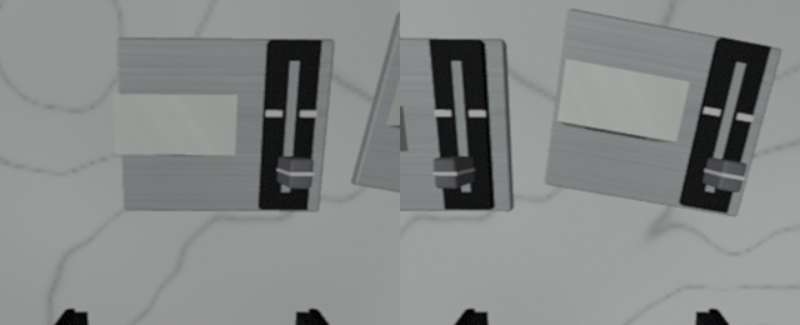

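Both stands are clearly visible: block tops, tracks, tabs at the near end, and white lines at pane pixels (290,114) and (728,114). Now I'll fit the stand poses from the corners.

```bash
cat > fit.py <<'E'
from h import *
import pickle
from scipy.optimize import least_squares
M=np.array([[58,42,12],[58,-104,12],[-58,-104,12],[-58,42,12],[15,32,90],[15,-32,90],[-15,-32,90],[-15,32,90],[58,-58,24],[58,-92,24],[-58,-92,24],[-58,-58,24]])/1000.
D={"L":(0,[(118,38),(333,40),(319,210),(124,210),(112,95),(238,95),(238,156),(115,156),(267,40),(322,40),(311,210),(259,209)],[(273,114),(308,114)],(296,173)),
   "R":(400,[(568,10),(780,48),(737,215),(546,184),(565,59),(690,83),(677,142),(557,120),(718,38),(773,47),(732,214),(681,206)],[(711,112),(745,118)],(725,174))}
out={}
for n,(o,C,line,tab) in D.items():
    p=pickle.load(open(n+".pkl","rb"))
    px=lambda q:np.array([120+(q[0]-o)/1.25,q[1]/1.25])
    C=np.array([px(q) for q in C])
    W=lambda s:np.c_[M[:,:2]@np.array([[np.cos(s[2]),-np.sin(s[2])],[np.sin(s[2]),np.cos(s[2])]]).T+s[:2],M[:,2]]
    f=lambda s:(np.array([proj(p,X) for X in W(s)])-C).ravel()
    r=least_squares(f,[0.53,-0.06 if n=="L" else -0.22,0],loss="soft_l1"); s=r.x
    print(n,s[:2].round(4),np.degrees(s[2]).round(2)); print(f(s).reshape(-1,2).round(1).tolist())
    c=np.array([np.cos(s[2]),np.sin(s[2])]);yv=np.array([-c[1],c[0]])
    L=np.mean([at_z(p,px(q),0.024)[:2] for q in line],0)-s[:2]; T=at_z(p,px(tab),0.069)[:2]-s[:2]
    print(" line in stand",L@c,L@yv," tab",T@c,T@yv)
    out[n]=dict(xy=s[:2].tolist(),yaw=float(np.degrees(s[2])),line=float(L@c),tab=float(T@c))
pickle.dump(out,open("stands.pkl","wb"))
E
python3 fit.py
```

```text
L [ 0.5247 -0.0503] -0.04
[[-2.0, -0.1], [1.6, -1.5], [0.5, 1.3], [-0.6, 1.1], [0.6, 0.4], [-1.0, 0.5], [-2.4, -0.3], [0.5, -0.4], [1.6, -5.0], [0.3, -5.0], [-2.6, 3.5], [1.0, 4.3]]
 line in stand 0.009772856092845315 -0.07499323969740691  tab -0.025631769440280453 -0.07050903153723434
R [ 0.5367 -0.2296] -9.28
[[-0.7, -2.1], [2.5, -0.3], [0.7, 1.7], [-1.7, 0.7], [0.5, 0.4], [-0.5, -0.9], [-0.4, 0.1], [0.2, 1.2], [2.8, -5.9], [0.1, -5.4], [-3.8, 2.7], [-0.1, 3.0]]
 line in stand 0.009448649376584795 -0.07497157629272631  tab -0.02747308374810923 -0.06834492086298113
```

```bash
sed -i 's/\[58,-58,24\],\[58,-92,24\],\[-58,-92,24\],\[-58,-58,24\]/[53.5,-58,24],[53.5,-92,24],[-53.5,-92,24],[-53.5,-58,24]/' fit.py; python3 fit.py; cat >> h.py <<'E'
def gauge_pose(p,z=0.036):
    m=max((d for t in ("nogo_face","gauge") for d in env.trace(p,t)[:1]),key=lambda d:d["score"])
    v,u=np.nonzero(m["mask"]); print("mask",round(m["score"],2),len(u),u.mean(),v.mean())
    P=np.array([at_z(p,q,z) for q in zip(u,v)])[:,:2]; c=P.mean(0); w,V=np.linalg.eigh(np.cov((P-c).T)); a=V[:,1]*np.sign(V[0,1])
    return c-0.0098*a, np.degrees(np.arctan2(a[1],a[0])), m["mask"]
E
python3 - <<'E'
from h import *
import pickle
env.gripper_to(1.0)
env.goto([0.40,0.35,0.30],[180,0,0]); p=env.grab_frame("wrist")
c,yaw,_=gauge_pose(p); print(c,yaw)
assert abs(c[0]-.4645)<.05 and abs(c[1]-.367)<.05 and abs(yaw)<40
env.goto([*c,0.12],[180,0,yaw]); print(env.move_straight([*c,0.019],rate=0.08,force_limit=8))
print(env.read_state()["position"])
print(env.gripper_to(0.0,45)); s=env.read_state(); print(s["opening"],s["finger_force"],s["position"],s["force"])
env.move_straight([*c,0.16],rate=0.15); env.dwell(.3); s=env.read_state(); print(s["opening"],s["force"],s["clock"])
p=env.grab_frame("wrist"); cv2.imwrite("pics/held.png",p["image"]); pickle.dump((p,s),open("held.pkl","wb"))
E
```

```text
L [ 0.5248 -0.0504] -0.0
[[-2.0, -0.1], [1.7, -1.7], [0.6, 1.2], [-0.4, 1.1], [0.6, 0.2], [-0.9, 0.3], [-2.3, -0.5], [0.6, -0.5], [1.4, 1.1], [-0.2, 1.1], [-2.1, -1.7], [1.4, -0.9]]
 line in stand 0.009627564135603998 -0.07493149863976005  tab -0.025773718632301736 -0.07042097645808314
R [ 0.5367 -0.2296] -9.33
[[-0.6, -2.1], [2.5, -0.2], [0.6, 1.7], [-1.7, 0.6], [0.6, 0.4], [-0.4, -0.9], [-0.4, 0.1], [0.3, 1.1], [1.5, 0.3], [-1.4, 0.8], [-2.6, -2.2], [1.1, -2.0]]
 line in stand 0.00948096565839826 -0.07492424740155974  tab -0.027446087493707867 -0.06832730230422661
mask 0.72 2450 257.28367346938774 112.51265306122448
[0.46614388 0.36805821] 4.508457510040536
False
[0.46647381 0.36843102 0.01963016]
False
0.24243564458025121 44.98899098485708 [0.46611218 0.36797584 0.01900563] [-0.30423099 -1.68735048  0.48381097]
0.24842590338359138 [-0.15711646  0.65539099 -3.85162538] 15.6083
```

View pics/held.png

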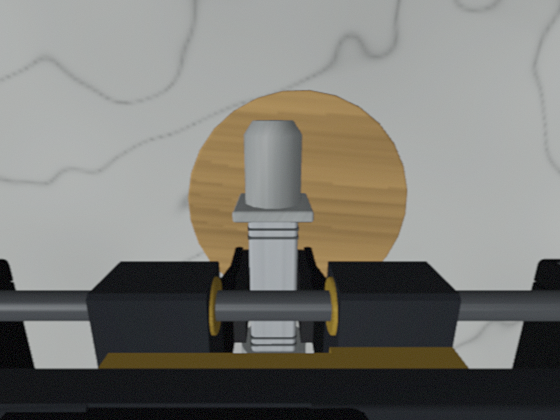

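The gauge is held. The flange's front top edge is at about row 209 and its rear edge at row 221, centred on column 273. The go tip is at row 121.

```bash
python3 - <<'E'
from h import *
import pickle
p,s=pickle.load(open("held.pkl","rb"))
T=s["position"]; Rm=R.from_euler("xyz",s["tool_rot"],degrees=True).as_matrix(); print(T,s["tool_rot"])
az=T[2]+0.012
for n,uv,z in (("front",(273,209),az+.017),("rear",(273,221),az+.017),("fl_l",(234,209),az+.017),("fl_r",(312,209),az+.017),("tip",(273,121),az),("go side l",(245,170),az),("r",(301,170),az)):
    print(n,(Rm.T@(at_z(p,uv,z)-T)*1000).round(1))
E
```

```text
[0.46602137 0.36789315 0.15934685] [1.79952111e+02 4.58962671e-02 4.50418535e+00]
front [ 39.2  -0.6 -29. ]
rear [ 34.   -0.6 -29. ]
fl_l [ 39.2 -16.7 -29. ]
fl_r [ 39.2  15.5 -29. ]
tip [ 73.8  -0.6 -12.1]
go side l [ 52.5 -13.2 -12.1]
r [ 52.5  12.  -12. ]
```

```bash
cat >> h.py <<'E'
import pickle
GX=-0.001; ZT=0.053
def sp(n,x,y=0.0):
    "world xy of TCP when gauge centre is at (x,y) in the stand's frame"
    s=pickle.load(open("stands.pkl","rb"))[n]; a=np.radians(s["yaw"]); c,q=np.cos(a),np.sin(a); x=x-GX
    return [s["xy"][0]+c*x-q*y, s["xy"][1]+q*x+c*y], [180,0,s["yaw"]]
def pre(n,name):
    xy,o=sp(n,-0.106); env.goto([*xy,0.17],o); env.move_straight([*xy,ZT],rate=0.12,force_limit=15); env.dwell(.3)
    p=env.grab_frame("wrist"); cv2.imwrite(name,p["image"]); s=env.read_state(); print(xy,s["position"],s["opening"],s["clock"]); pickle.dump((p,s),open("pre.pkl","wb"))
E
python3 -c "
from h import *
pre('L','pics/preL.png')"
```

```text
[np.float64(0.4198091930754697), np.float64(-0.05035671961573103)] [ 0.4199624  -0.05033323  0.05332726] 0.2493397096754037 18.6833
```

View pics/preL.png

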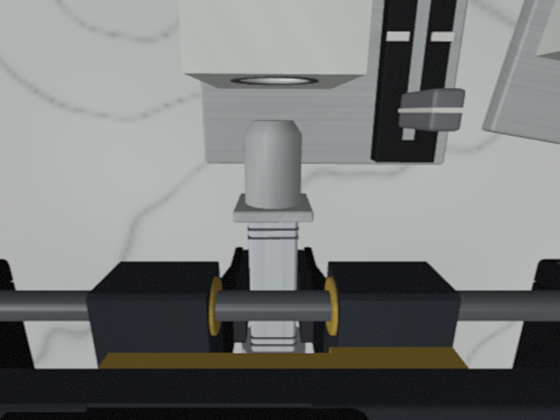

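The gauge (column 273) lines up with the bore (columns 230–319, middle 274.5), so I'll insert.

```bash
cat >> h.py <<'E'
def insert(n):
    y=env.read_state(); xy,o=sp(n,-0.052); hit=env.move_straight([*xy,ZT],o,rate=0.03,force_limit=8)
    s=env.read_state(); st=pickle.load(open("stands.pkl","rb"))[n]; a=np.radians(st["yaw"]); d=s["position"][:2]-np.array(st["xy"])
    print("hit",hit,"tool in stand x",d@[np.cos(a),np.sin(a)]+GX,"y",d@[-np.sin(a),np.cos(a)],"z",s["position"][2],s["force"].round(1),s["opening"])
    env.dwell(0.5); print(env.read_state()["force"].round(1),env.read_state()["clock"])
E
python3 -c "
from h import *
insert('L')
p=env.grab_frame('wrist'); cv2.imwrite('pics/inL.png',p['image'][:300])"
```

```text
hit False tool in stand x -0.053640075747128244 y -0.00019195073011413118 z 0.05262249183240601 [-5.4  0.7 -1.7] 0.250242571322518
[-4.5  1.2 -3.4] 21.1333
```

View pics/inL.png

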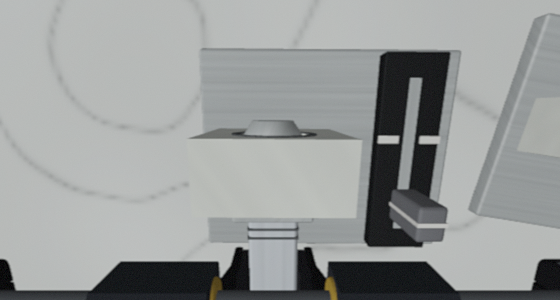

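Home: the flange is flush with the block at row 218, the tip shows through, and there is 4.5 N of contact. Next: withdraw, go over to the far side and press the no-go end.

```bash
cat >> h.py <<'E'
def nogo(n,name,dx=0.0):
    xy,o=sp(n,-0.115); env.move_straight([*xy,ZT],rate=0.05)
    env.move_straight([*xy,0.17],rate=0.15)
    xy,o=sp(n,0.095); env.move_straight([*xy,0.17],o,rate=0.15); env.move_straight([*xy,ZT],rate=0.1,force_limit=15); env.dwell(.3)
    f0=env.read_state()["force"]
    xy,o=sp(n,0.065+dx); hit=env.move_straight([*xy,ZT],o,rate=0.015,force_limit=5)
    s=env.read_state(); st=pickle.load(open("stands.pkl","rb"))[n]; a=np.radians(st["yaw"]); d=s["position"][:2]-np.array(st["xy"])
    print("hit",hit,"tool in stand x",d@[np.cos(a),np.sin(a)]+GX,"y",d@[-np.sin(a),np.cos(a)],"z",s["position"][2],(s["force"]-f0).round(1),s["opening"])
    for _ in range(4): env.dwell(0.2); print((env.read_state()["force"]-f0).round(1),end=" ")
    p=env.grab_frame("wrist"); cv2.imwrite(name,p["image"]); print(env.read_state()["clock"])
E
python3 -c "
from h import *
nogo('L','pics/ngL.png')"
```

```text
hit True tool in stand x 0.07162558720444114 y 0.00018191401303337332 z 0.052762503030594 [ 2.6 -1.8  3. ] 0.251461182925169
[ 3.6 -1.8  2.9] [ 4.7 -0.9  4.1] [ 6.6 -2.1  3.4] [ 5.2 -1.9  4.3] 29.0417
```

View pics/ngL.png

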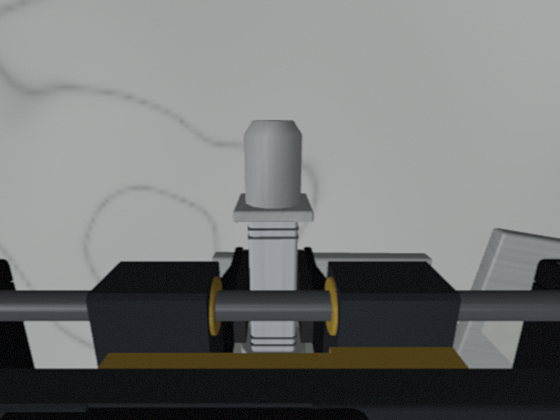

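The press registered 5 N exactly at the predicted position, and the gauge hasn't moved in the grip (flange still at row 209). Now the right stand.

```bash
cat >> h.py <<'E'
def leave(n):
    xy,o=sp(n,0.095); env.move_straight([*xy,ZT],rate=0.08); env.move_straight([*xy,0.17],rate=0.15)
E
python3 -c "
from h import *
leave('L'); pre('R','pics/preR.png')"
```

```text
[np.float64(0.4330959293664756), np.float64(-0.21259695795870615)] [ 0.43325926 -0.21262585  0.05335308] 0.2514758850911365 32.8917
```

View pics/preR.png

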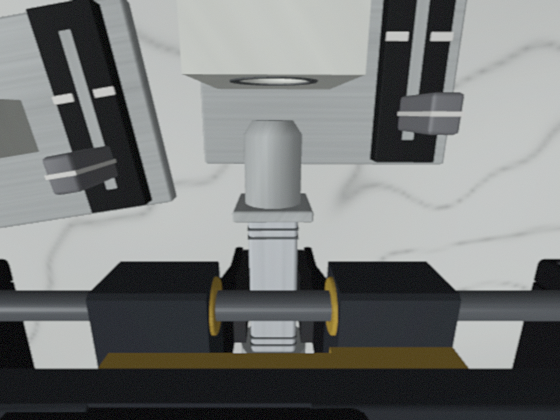

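The alignment matches the left stand (block 180–368, bore middle about 274, gauge 273). I'll insert, then press the no-go end.

```bash
python3 -c "
from h import *
insert('R')
p=env.grab_frame('wrist'); cv2.imwrite('pics/inR.png',p['image'][:300])"
```

```text
hit False tool in stand x -0.05377351665487724 y 1.1080161174186962e-05 z 0.05264864675347497 [-5.2  1.2 -2.1] 0.24859042547083493
[-5.4  1.8 -1.6] 35.3417
```

View pics/inR.png

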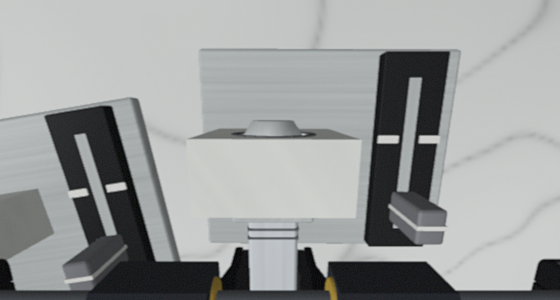

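Home again, with the flange flush at row 218.

```bash
python3 -c "
from h import *
nogo('R','pics/ngR.png')
p=cv2.imread('pics/ngR.png'); q=cv2.imread('pics/ngL.png'); print('held-gauge change',np.abs(p[110:230,235:312].astype(int)-q[110:230,235:312]).mean())"
```

```text
hit True tool in stand x 0.07138319929507185 y 0.00015057150200294307 z 0.052562701927286584 [ 2.8 -0.8  2.3] 0.24985743933139687
[ 4.6 -0.5  3.2] [4.7 0.3 2.9] [4.9 0.  3.6] [ 4.7 -0.9  3. ] 43.2667
held-gauge change 3.194011544011544
```

Both stands are checked. Now I'll put the gauge back on the tray.

```bash
cat >> h.py <<'E'
def slide(n):
    st=pickle.load(open("stands.pkl","rb"))[n]; S=lambda x:sp(n,x+GX,-0.075)
    env.gripper_to(0.4); xy,o=S(st["tab"]); env.goto([*xy,0.16],o)
    print("down hit",env.move_straight([*xy,0.033],rate=0.1,force_limit=10)); env.gripper_to(0.0,20)
    s=env.read_state(); print(s["opening"],s["finger_force"],s["position"])
    xy,o=S(st["tab"]+0.040-(st["tab"]+0.030)); print("push hit",env.move_straight([*xy,0.033],rate=0.04,force_limit=12)); env.dwell(.3)
    env.gripper_to(0.4); env.move_straight([*xy,0.16],rate=0.15); env.dwell(.2)
    xy,o=sp(n,-0.085+GX,0); env.goto([*xy,0.16],o); env.dwell(.2)
    p=env.grab_frame("wrist"); pickle.dump(p,open("after"+n+".pkl","wb")); cv2.imwrite(f"pics/after{n}.png",p["image"][:260]); print(env.read_state()["clock"])
E
python3 - <<'E'
from h import *
leave('R')
env.goto([0.462,0.345,0.17],[180,0,0]); env.move_straight([0.462,0.345,0.04],rate=0.12,force_limit=15)
print(env.move_straight([0.462,0.345,0.018],rate=0.03,force_limit=4)); s=env.read_state(); print(s["position"],s["force"])
env.gripper_to(0.7); env.move_straight([0.462,0.345,0.17],rate=0.12)
env.goto([0.40,0.35,0.30],[180,0,0]); p=env.grab_frame("wrist"); cv2.imwrite("pics/placed.png",p["image"])
print(gauge_pose(p)[:2],env.read_state()["clock"])
slide("L"); slide("R")
a,b=cv2.imread("pics/afterL.png"),cv2.imread("pics/afterR.png")
cv2.imwrite("pics/after.png",cv2.resize(np.hstack([a[:,120:440],b[:,120:440]]),(800,325)))
E
```

```text
True
[0.46165466 0.34465366 0.01893345] [-0.60927242 -0.91249278  5.92094769]
mask 0.89 2330 277.7759656652361 116.57467811158799
(array([0.46043003, 0.34501462]), np.float64(-0.007613390856135657)) 51.9
down hit False
0.15695958048092587 20.000023101456463 [ 0.49917518 -0.12563271  0.03325674]
push hit False
60.45
down hit False
0.15802043814998573 20.0001987721771 [ 0.49753569 -0.29926451  0.03321243]
push hit False
67.6667
```

View pics/after.png

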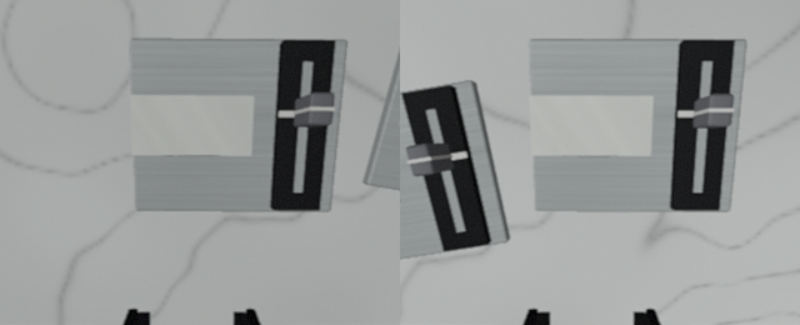

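View pics/placed.png

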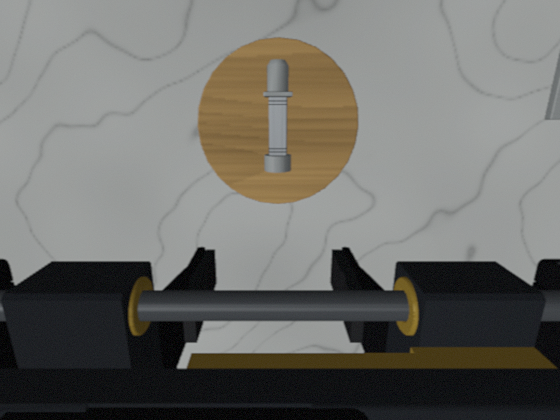

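The gauge lies flat on the tray: flange at (277,94), tray centre at about (278,121). Both tabs sit at their white lines. I'll measure the parallax-corrected gap, recheck the gauge (it may have been knocked), and hand in.

```bash
python3 - <<'E'
from h import *
ok=True
for n,o,t,l in (("L",0,(314,110.5),(286,114)),("R",400,(713,111),(685,114.5))):
    p=pickle.load(open(f"after{n}.pkl","rb")); a=np.radians(pickle.load(open("stands.pkl","rb"))[n]["yaw"]); px=lambda q:(120+(q[0]-o)/1.25,q[1]/1.25)
    d=((at_z(p,px(t),.069)-at_z(p,px(l),.024))[:2])@[np.cos(a),np.sin(a)]; print(n,"tab-line",d); ok&=abs(d)<.004
env.goto([0.40,0.35,0.30],[180,0,0]); env.dwell(.3); p=env.grab_frame("wrist"); c,_,_=gauge_pose(p); tr=find(p,"tray_top",1); print(c,tr)
for nm in ("tumbler1","jar"): print(nm,find(env.grab_frame("side"),nm,2))
ok&=np.hypot(*(c-[0.467,0.339]))<.06
print(ok, env.close_job() if ok else "")
E
```

```text
L tab-line -0.000629125425651864
R tab-line -0.0005739175512443329
mask 0.94 2241 277.60954930834447 117.13565372601518
[0.4606585  0.34463726] [(0.57, [0.4655, 0.3421, 0.012])]
tumbler1 [(0.72, [0.7589, 0.2426, 0.0562]), (0.63, [0.7175, 0.351, 0.0538])]
jar [(0.82, [0.4952, -0.4301, 0.0518])]
the job is handed in; nothing more can be done
True None
```

I checked both stands present with the go and no-go ends (about 5 N each), set both slides within about 1 mm of their white lines, put the gauge back flat on the tray with the tumblers and jar undisturbed, and handed the job in; the verdict was not shown.

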